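# Lift the hot pot lid onto the trivet with the lid lifter

## Robot

A 7-joint arm with a two-finger parallel gripper is mounted at the origin on the work surface. World frame = base frame: x ahead of the robot, y to its left, z up, the work surface at z = 0. Lengths are in m, angles in rad, forces in N, time in s.
With the tool pointing down it reaches from about 0.425 to 0.925 m from the base axis. Payload 6.8 kg.
Tool frame: the origin (TCP) lies on the centre line of the jaws, within the pads' length; the fingertips stand 19 mm ahead of it and the grasp point (between the pads) is the TCP (tcp_to_tips is the distance from the TCP to the fingertips, in m); x points along the fingers, y is the direction in which the jaws open and shut, and the axes are right-handed (so a half turn about x gives the same grasp; the last joint's range is limited). The gripper opens to 85 mm and grips with 20 to 120 N. Pads are 22 mm wide; open, the fingers measure 114 mm over their backs; the gripper's body (76 mm by 85 mm) begins 54 mm behind the grasp point. The pads swing forward as they close: fully open they stand 13 mm farther back than shut.
Start: joints at [-0.108, 0.477, 0.022, 1.555, -0.011, 1.109, -0.083], TCP at [0.675, 0, 0.25] pointing down, gripper open.
Joint ranges: [-2.96, 2.96], [-0.34, 2.1], [-1.41, 1.46], [0.24, 2.44], [-1.37, 4.51], [0.17, 1.92], [-2.96, 2.96]. Speed limits (rad/s): [2.39, 2.39, 3.14, 3.14, 3.14, 3.14, 3.14].

## Interface

Orientations are given as a unit quaternion [w, x, y, z].
In Python, from station import get_obs, read_camera, hand_in, spot_in, cut_out, tcp_to_tips gives the robot as it stands.
- The arm moves only by the shell command python3 -m jog 'ROWS' [FORCE]. ROWS is JSON, a list of rows, each an object of numbers: "gripper": the closure, from 0 (fully open) to 1 (shut); "dx", "dy", "dz": the shift along the world's x, y, z in m; "rx", "ry", "rz": the turn, a rotation vector about the world's x, y, z in degrees. In form: [{"gripper": .., "dx": .., "dy": .., "dz": .., "rx": .., "ry": .., "rz": ..}, ...]. A call has 1 to 10 rows; each row is the pose to reach, as a shift and turn from the pose commanded when the call began; what a row does not reach only later rows make up. A row lasts 1/10 s, in which the tool goes at most 50 mm and 8.59 degrees, less where a joint would pass 70% of its speed; a pose out of reach is approached as far as the arm can. A call with a gripper value outside its range is refused whole. The fingers move at their own pace and stop on an object; FORCE is the grip in N (left out, the last holds). Time passes only in rows, so rows that repeat a pose let the fingers close. It gives the time, the measured TCP pose, the force and the opening at its end, in the units of the state.
- get_obs(): the state, without advancing time (a new reading comes with each control period).
- read_camera(name): name is "scene" or "side" or "wrist"; returns a dict with "pixels" (420x560x3 uint8, blue, green, red), "range_z" (420x560 float32, m along the optical axis (not along the pixel's ray), 0 where there is no reading), "camera_matrix" (3x3 intrinsics, pixels), "cam_to_world" (4x4, takes a point from camera to world coordinates). Camera axes: x right, y down, z forward; pixel columns grow to the right and rows downward; lengths in m; the calibration is good to about 2 mm. A picture is of the moment at which its call begins.
- hand_in(): hands the job in, once; it reports no verdict.
Trained networks look in the newest picture that a camera, given by its name, has taken for a name from the list of things; names that differ only in an ending like _2 or _b are one class to them, and where a whole thing is asked for, a point or a joint stands for the part that bears it (a point fixed in the world has none). Each returns a list of dicts, best first, with "conf" (0 to 1); they miss things now and then, are a little off and sometimes report something else, mostly with a low value. They report only what shows in the picture. A call takes as long as a camera call. They do not tell look-alikes from the thing itself.
- spot_in(camera, label): "box" ([centre column, centre row, width, height] in pixels, round what is visible of it).
- cut_out(camera, label): "mask" (420x560 bool, what is visible of it) and "box" ([centre column, centre row, width, height] in pixels, round what is visible of it).
The state is a dict: "t": time; "q": joint angles; "joint_vel": joint speeds; "joint_torque": joint torques, N m; "eef_pos": TCP position; "tool_rot": TCP orientation; "contact_force": force on the tool from outside, world axes, zero at the start; "torque": the same for the moment, N m; "gripper_width": opening from 0.0 (shut) to 1.0 (fully open).
Only numpy, scipy, OpenCV 4.12 (cv2) and the standard library are available. Lean on these libraries where they do the work, as an engineer would, in place of code of your own. Each camera call takes 0.05 s, during which the arm holds its last target. There are 200 camera calls.

## Task

Draw the lid lifter out from under the small white shelf by its low tail bar, set it down standing on the open counter in front of that shelf, and then take it again by its upper wooden handle. With its hook under the loop of the hot lid on the hob pot, lift the lid clear of the pot, carry it level to the round cork trivet and set it down gently in the middle, without the robot itself ever touching the lid, the pot or the hob. Then unhook the lifter, leave it standing upright on the counter, and leave the other things on the counter where they are.

Things in the scene. Friction and masses are not known exactly. Their poses are not given: they have to be found in the camera images.
- riser: Small white shelf fixed on the counter, open at front and back: 200 deep (x), 270 wide (y), board from 155 to 171 above the counter, side walls 15 thick, spice jars on top up to 233. Origin: centre of its footprint at counter height; own x points away from the robot: its front edge is at own x = -100.
- lifter_handle (a point): Centre of the upper handle of the lifter, a stiff steel tool (0.3 kg, 200 long, 135 tall) standing by itself on the counter, this point 125 up. Own z up, own x from tail to hook. Handle: wooden bar along x, 66 long, 18 wide, 20 high; a post 50 behind this point joins it to hook and tail. Balance point 60 behind it; a hung lid is straight below. Starts under the shelf, only the tail out in front.
- lifter_tail (a point): Grip point on the lifter's low tail bar, 150 behind the handle's centre (own x), 26 above the counter when standing. Level bar along own x, 14 wide, 20 high (16 to 36 above the counter), from the post to 30 beyond this point. Under it, 75 behind the handle's centre, is a cross foot 76 wide (own y), 16 high. Axes as the handle's.
- lifter_hook (a point): Middle of the hook's seat (top face of its tongue), 119 straight below the handle's centre. Flat tongue 24 wide (own y), 6 thick, its underside on the counter when standing; it reaches 20 ahead of this point, with an upturned lip 8 high at its front end and a hump 6 high 17 behind this point; the seat between them is 28 long.
- pot: Steel pot, 140 dia, standing on a white portable hob 200 x 200 x 35 (one fixed piece). Rim 105 above the counter. Origin: centre of the hob's underside, at counter height. Hot.
- lid: Steel lid of the pot, loose, about 0.42 kg, hot. A disc 150 dia, 8 thick, with a plug 116 dia, 6 deep below it that sits loosely in the pot's mouth. Origin: centre of the plug's underside, 99 above the counter when on the pot; disc's upper face 14 above the origin. Own z up; the loop handle stands in its own y-z plane.
- lid_loop (a point): Middle of the lid's loop handle's top bar (bar's axis), 58 above the lid's origin. The bar is round, 8 thick, runs along the lid's own y, straight for 52 with sloping ends; the legs stand 36 either side of the middle; the opening under the bar is 40 high and 64 wide, and is entered along the lid's own x from either side.
- trivet: Round cork trivet, fixed, 170 dia, 12 thick. Origin: centre of its underside, at counter height.
- jar: Bystander, leave alone: small glass jar 60 dia x 100 tall (origin: centre of its underside).
- saucepan: Bystander, leave alone: small steel saucepan with a knob on its own lid, 120 dia x 98 tall (origin: centre of its underside).
- mug: Bystander, leave alone: white mug 80 dia x 90 tall (origin: centre of its underside).
- tin: Bystander, leave alone: low flat round tin 64 dia x 34 tall (origin: centre of its underside).
- spoon: Bystander, leave alone: wooden spoon lying on the counter (origin beneath it).
- oil: Bystander, leave alone: green oil bottle 64 dia x 210 tall (origin: centre of its underside).
- bowl: Bystander, leave alone: white bowl 130 dia x 55 tall (origin: centre of its underside).
Not all that is in view belongs to the job. Leave any orange or red look-alike of the lid alone.

How it is judged:
On the way, in this order (a step that is already met when the one before it is completed fails the run):
1. The lifter stands upright on the counter, its handle's centre at least 30 mm in front of the shelf's front edge, and the gripper is over 50 mm from the tail (x of lifter_handle in the frame of riser below -0.13 m and height (world z) of lifter_handle between 0.117 and 0.133 m and angle between lifter_handle's own z axis and vertical below 0.12 rad and distance between the grasp point and lifter_tail above 0.05 m), for 0.2 s.
2. The lid hangs on the lifter, level within 0.25 rad, at least 20 mm above its place on the pot, with the lifter held by its upper handle (height (world z) of lid above 0.119 m and angle between lid's own z axis and vertical below 0.25 rad and distance between lifter_hook and lid_loop below 0.03 m and distance between the grasp point and lifter_handle below 0.045 m), for 0.3 s.
3. The lid rests on the trivet, centred within 30 mm (horizontal distance between lid and trivet below 0.03 m and z of lid in the frame of trivet between 0.008 and 0.018 m and angle between lid's own z axis and vertical below 0.1 rad), for 0.2 s.
At the end, for the whole second after the job is handed in: The lid rests flat on the cork trivet, its centre within 30 mm of the trivet's centre, and the lifter, unhooked, stands upright on the counter (handle's centre 125 mm up within 8 mm, tilt under 0.12 rad) (all of step 3 and height (world z) of lifter_handle between 0.117 and 0.133 m and angle between lifter_handle's own z axis and vertical below 0.12 rad and distance between lifter_hook and lid_loop above 0.06 m and linear speed of lid below 0.03 m/s); the robot touches nothing.
It fails at once if The robot touches the hot lid, pot or hob (contact force between any of the fingers, the arm and lid above 0.5 N or contact force between any of the fingers, the arm and pot above 0.5 N).
It fails at once if The lid tips by more than 0.4 rad (angle between lid's own z axis and vertical above 0.4 rad).
It fails at once if The lid is dropped or flung (faster than 0.6 m/s) (linear speed of lid above 0.6 m/s).
It fails at once if A bystander on the counter is moved by more than 30 mm (distance of any of jar, saucepan, mug, tin, spoon, oil, bowl from where it was at the start of the episode above 0.03 m).
It also fails if it takes over 72 s, if anything falls off the work surface, if the arm or the gripper's body presses on something with over 40 N, if the wrist force passes 120 N, or if a joint passes its speed limit or range.

## Working session

There is one attempt and no reset: what is moved stays moved. The work goes in short steps, Python scripts to look and compute and a shell command to move; the robot and the scene stay as the last step left them, time stands still between calls to the robot, and variables do not carry over. Pictures are saved under pics/ and viewed, about 8 in all and at most 12, crops included, and the job is handed in when it is done.

```bash
mkdir -p pics; cat > h.py <<'E'
import numpy as np, cv2
from station import *
def cloud(f):
    K=np.array(f["camera_matrix"]);T=np.array(f["cam_to_world"]);z=f["range_z"]
    v,u=np.indices(z.shape);P=np.stack([(u-K[0,2])/K[0,0]*z,(v-K[1,2])/K[1,1]*z,z],-1)
    W=P@T[:3,:3].T+T[:3,3];W[z<=0]=np.nan
    return W
E
python3 - <<'E'
from h import *
ims=[]
for c in ["scene","side"]:
    f=read_camera(c);np.savez(c+".npz",**f);cv2.imwrite(f"pics/{c}0.png",f["pixels"]);W=cloud(f)
    print(c,np.round(f["cam_to_world"],2).tolist())
    for n in "riser lifter_handle lifter_tail lifter_hook pot lid lid_loop trivet jar saucepan mug tin spoon oil bowl".split():
        for d in cut_out(c,n)[:2]:
            p=W[d["mask"]];p=p[~np.isnan(p[:,0])]
            if len(p):print(n,round(d["conf"],2),np.round(d["box"]).astype(int),"med",np.round(np.median(p,0),3),"lo",np.round(np.percentile(p,2,0),3),"hi",np.round(np.percentile(p,98,0),3))
print(get_obs())
E
```

```text
scene [[0.82, 0.49, -0.29, 0.95], [0.57, -0.7, 0.42, -0.62], [0.01, -0.51, -0.86, 1.33], [0.0, 0.0, 0.0, 1.0]]
riser 0.59 [361 263 108 128] med [ 0.809 -0.054  0.171] lo [ 0.712 -0.139  0.02 ] hi [0.9   0.126 0.235]
lifter_handle 0.72 [312 244  27  23] med [ 0.628 -0.017  0.035] lo [ 0.584 -0.023  0.001] hi [0.673 0.01  0.043]
lifter_tail 0.6 [309 242  29  19] med [ 0.629 -0.017  0.035] lo [ 0.584 -0.023  0.012] hi [ 0.674 -0.006  0.043]
lifter_hook 0.76 [311 243  24  22] med [ 0.628 -0.015  0.032] lo [ 0.582 -0.023 -0.004] hi [0.676 0.014 0.043]
pot 0.74 [228 312  96  95] med [ 0.607 -0.377  0.032] lo [ 0.457 -0.425  0.008] hi [ 0.655 -0.227  0.092]
pot 0.71 [399 147  26  50] med [0.702 0.397 0.114] lo [0.672 0.383 0.004] hi [0.729 0.428 0.212]
lid 0.9 [138 320  59  46] med [ 0.359 -0.489  0.016] lo [ 0.288 -0.554  0.01 ] hi [ 0.423 -0.421  0.063]
lid 0.73 [226 301  56  56] med [ 0.56  -0.327  0.114] lo [ 0.485 -0.391  0.087] hi [ 0.624 -0.258  0.16 ]
lid_loop 0.94 [228 301  56  53] med [ 0.56  -0.327  0.114] lo [ 0.488 -0.391  0.107] hi [ 0.624 -0.256  0.16 ]
lid_loop 0.87 [137 318
[... 3332 characters left out ...]
7 0.056]
{'t': 1.6, 'q': array([-0.10810619,  0.47699203,  0.02240907,  1.5553882 , -0.01152748,
        1.10926755, -0.08309856]), 'joint_vel': array([-0.00097157,  0.00049685, -0.0001084 ,  0.00226682, -0.00131246,
       -0.00021736,  0.00140331]), 'joint_torque': array([-1.89528691e-04, -5.96314001e+01,  1.60609413e+00, -2.81540054e+01,
        1.23908915e-02,  1.64332996e-03,  1.50031514e-05]), 'eef_pos': array([6.75032058e-01, 1.40595952e-05, 2.50318418e-01]), 'tool_rot': array([ 0.49999917,  0.50003609,  0.49998401, -0.49998073]), 'contact_force': array([ 0.81080033, -0.01658111, -0.54257643]), 'torque': array([0.01229222, 0.01226263, 0.02398827]), 'gripper_width': 0.9981483093477734}
```

View pics.

```bash
python3 - <<'E'
import cv2,numpy as np
a=cv2.imread("pics/scene0.png")[80:400,100:430];b=cv2.imread("pics/side0.png")[80:400,150:430]
a=cv2.resize(a,None,fx=1.25,fy=1.25);b=cv2.resize(b,None,fx=1.25,fy=1.25)
cv2.imwrite("pics/both0.png",np.hstack([a,b]))
E
```

```text
(no output)
```

View pics/both0.png

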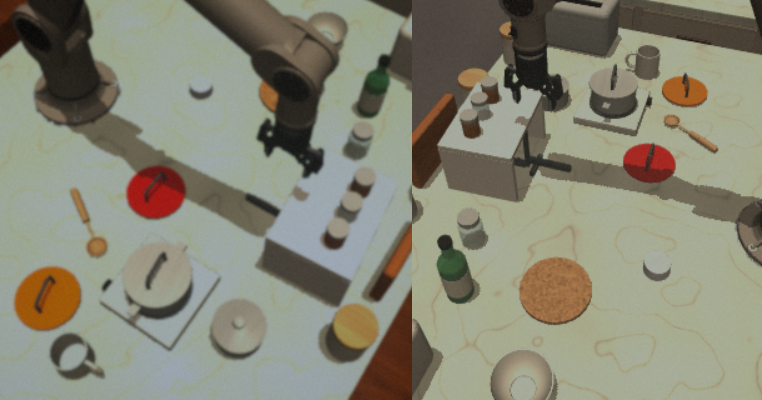

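```bash
cat >> h.py <<'E'
def sel(W,x0,x1,y0,y1,z0,z1):
    p=W.reshape(-1,3);m=(p[:,0]>x0)&(p[:,0]<x1)&(p[:,1]>y0)&(p[:,1]<y1)&(p[:,2]>z0)&(p[:,2]<z1)
    return p[m]
def line(p):
    if len(p)<4: return "few %d"%len(p)
    c=p.mean(0);_,s,v=np.linalg.svd(p[:,:2]-c[:2],full_matrices=False);d=v[0];t=(p[:,:2]-c[:2])@d;n=(p[:,:2]-c[:2])@v[1]
    return f"n{len(p)} c{np.round(c,4)} yaw {np.degrees(np.arctan2(d[1],d[0])):.1f} t {t.min():.3f}..{t.max():.3f} w {n.min():.4f}..{n.max():.4f} mid {np.round(c[:2]+d*(t.min()+t.max())/2,4)}"
def circ(p):
    (c,r)=cv2.minEnclosingCircle(p[:,:2].astype(np.float32));return len(p),np.round(c,4),round(r,4),np.round(p.mean(0),4)
E
python3 - <<'E'
from h import *
for c in ["scene","side"]:
    W=cloud(dict(np.load(c+".npz")))
    print(c)
    print(" tail",line(sel(W,.55,.72,-.06,.06,.03,.046)))
    print(" foot",line(sel(W,.6,.72,-.08,.08,.011,.021)))
    print(" up",line(sel(W,.6,.8,-.06,.06,.06,.14)))
    p=sel(W,.65,.95,-.2,.2,.165,.176);r=cv2.minAreaRect(p[:,:2].astype(np.float32));print(" board",r)
    print(" loop",line(sel(W,.45,.66,-.42,-.22,.15,.175)))
    print(" lid",circ(sel(W,.45,.66,-.42,-.22,.109,.12)))
    print(" hob",cv2.minAreaRect(sel(W,.4,.75,-.5,-.15,.028,.041)[:,:2].astype(np.float32)))
    print(" trivet",circ(sel(W,.39,.6,.24,.45,.008,.018)))
    print(" red",circ(sel(W,.29,.48,-.22,-.03,.009,.022)), line(sel(W,.29,.48,-.22,-.03,.04,.08)))
E
```

```text
scene
 tail n142 c[ 0.6309 -0.0151  0.0368] yaw 2.6 t -0.048..0.046 w -0.0103..0.0080 mid [ 0.6301 -0.0152]
 foot n8 c[ 0.6362 -0.0186  0.0184] yaw 1.1 t -0.030..0.034 w -0.0036..0.0022 mid [ 0.6384 -0.0186]
 up few 0
 board ((0.7981989979743958, 0.0025082677602767944), (0.20008063316345215, 0.2728613615036011), 5.5051164627075195)
 loop n86 c[ 0.5576 -0.3267  0.1602] yaw -81.1 t -0.039..0.036 w -0.0050..0.0050 mid [ 0.5573 -0.325 ]
 lid (2129, array([ 0.5562, -0.3239]), 0.076, array([ 0.5585, -0.3261,  0.1144]))
 hob ((0.5940263867378235, -0.32396942377090454), (0.3036537170410156, 0.20018401741981506), 2.0511064529418945)
 trivet (217, array([0.486 , 0.3304]), 0.129, array([0.4514, 0.288 , 0.0126]))
 red (1447, array([ 0.3864, -0.1173]), 0.1084, array([ 0.3868, -0.1321,  0.0154])) n73 c[ 0.3852 -0.1324  0.0587] yaw -89.0 t -0.044..0.036 w -0.0046..0.0055 mid [ 0.3852 -0.1287]
side
 tail n150 c[ 0.6521 -0.0091  0.0359] yaw -176.8 t -0.068..0.066 w -0.0096..0.0118 mid [ 0.653 -0.009]
 foot n62 c[ 0.6838 -0.0016  0.0163] yaw -168.9 t -0.034..0.075 w -0.0494..0.0306 mid [ 0.664  -0.0055]
 up n62 c[ 0.7134 -0.0051  0.0959] yaw -105.5 t -0.007..0.011 w -0.0098..0.0051 mid [ 0.7128 -0.0072]
 board ((0.8013607859611511, 0.004709973931312561), (0.20236918330192566, 0.2755615711212158), 5.5387187004089355)
 loop n27 c[ 0.5581 -0.3142  0.1593] yaw 99.4 t -0.039..0.029 w -0.0037..0.0045 mid [ 0.5589 -0.3189]
 lid (712, array([ 0.5598, -0.3212]), 0.077, array([ 0.5575, -0.3176,  0.1136]))
 hob ((0.5880615711212158, -0.32040590047836304), (0.2805998921394348, 0.20166872441768646), 0.8010833859443665)
 trivet (2340, array([0.4922, 0.3407]), 0.0859, array([0.4905, 0.3436, 0.0124]))
 red (955, array([ 0.3875, -0.127 ]), 0.0767, array([ 0.3855, -0.1224,  0.0145])) n40 c[ 0.3866 -0.1157  0.0584] yaw 90.7 t -0.043..0.029 w -0.0036..0.0042 mid [ 0.3867 -0.1225]
```

```bash
python3 -m jog '[{"gripper":0,"dx":-0.02,"dy":-0.004,"rz":-8.5},{"gripper":0,"dx":-0.04,"dy":-0.008,"rz":-17},{"gripper":0,"dx":-0.06,"dy":-0.012,"rz":-25.5},{"gripper":0,"dx":-0.07,"dy":-0.015,"rz":-34},{"gripper":0,"dx":-0.07,"dy":-0.015,"rz":-42.5},{"gripper":0,"dx":-0.07,"dy":-0.015,"rz":-51},{"gripper":0,"dx":-0.07,"dy":-0.015,"rz":-59.5},{"gripper":0,"dx":-0.07,"dy":-0.015,"rz":-68},{"gripper":0,"dx":-0.07,"dy":-0.015,"rz":-76.5},{"gripper":0,"dx":-0.07,"dy":-0.015,"rz":-85}]'
python3 -m jog '[{"gripper":0},{"gripper":0}]' 
python3 - <<'E'
from h import *
f=read_camera("wrist");cv2.imwrite("pics/w1.png",f["pixels"]);W=cloud(f)
print(" tail",line(sel(W,.55,.70,-.06,.06,.03,.046)))
for x in np.arange(.56,.7,.015):
    p=sel(W,x,x+.015,-.06,.06,.03,.046)
    if len(p):print(round(x,3),len(p),p[:,1].min(),p[:,1].max())
p=sel(W,.55,.70,-.06,.06,.03,.046);print(p[:,0].min())
print(get_obs()["eef_pos"],get_obs()["tool_rot"],get_obs()["q"])
E
```

```text
tail n1217 c[ 0.6432 -0.0097  0.0349] yaw -177.2 t -0.057..0.057 w -0.0066..0.0080 mid [ 0.643  -0.0097]
0.575 38 -0.019672870316302063 -0.006088810205317999
0.59 160 -0.01989829408737588 -0.00532886298843481
0.605 166 -0.018716239615336736 -0.004850239224605646
0.62 157 -0.017221763641423846 -0.0039160486138338085
0.635 162 -0.017647971748029373 -0.0029553983620809465
0.65 161 -0.016127619064950804 -0.0027182460194588864
0.665 158 -0.016501673320488144 -0.0016905525348658301
0.68 166 -0.015118651148296886 -0.0012022101858170237
0.695 157 -0.013842450826169361 -0.0003372534544339445
0.5858157858735762
[ 6.75010246e-01 -1.41030248e-05  2.50322078e-01] [ 0.49999093  0.5000195   0.49998195 -0.50000762] [-0.10806755  0.47697832  0.02238775  1.55540035 -0.01147935  1.10932144
 -0.08312075]$[0]: bad value
$[0]: bad value
```

View pics/w1.png

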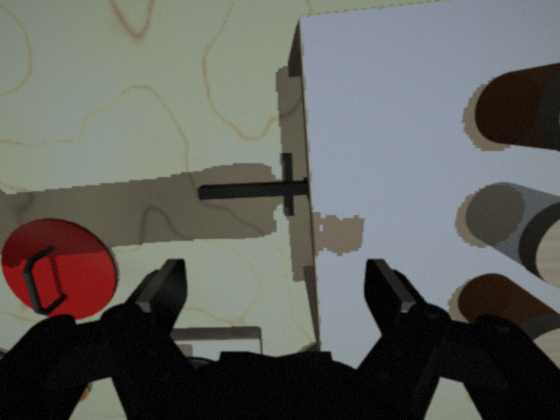

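The wrist view shows the tail bar at (200–308, 190) and its cross foot at (288, 183), with the red decoy at (60, 268). The jog was refused, probably because every key is needed.

```bash
python3 -m jog '[{"gripper":0,"dx":-0.02,"dy":-0.004,"dz":0,"rx":0,"ry":0,"rz":-8.5},{"gripper":0,"dx":-0.04,"dy":-0.008,"dz":0,"rx":0,"ry":0,"rz":-17},{"gripper":0,"dx":-0.06,"dy":-0.0115,"dz":0,"rx":0,"ry":0,"rz":-25.5},{"gripper":0,"dx":-0.067,"dy":-0.0115,"dz":0,"rx":0,"ry":0,"rz":-34},{"gripper":0,"dx":-0.067,"dy":-0.0115,"dz":0,"rx":0,"ry":0,"rz":-42.5},{"gripper":0,"dx":-0.067,"dy":-0.0115,"dz":0,"rx":0,"ry":0,"rz":-51},{"gripper":0,"dx":-0.067,"dy":-0.0115,"dz":0,"rx":0,"ry":0,"rz":-59.5},{"gripper":0,"dx":-0.067,"dy":-0.0115,"dz":0,"rx":0,"ry":0,"rz":-68},{"gripper":0,"dx":-0.067,"dy":-0.0115,"dz":0,"rx":0,"ry":0,"rz":-76.5},{"gripper":0,"dx":-0.067,"dy":-0.0115,"dz":0,"rx":0,"ry":0,"rz":-85}]'
python3 -m jog '[{"gripper":0,"dx":0,"dy":0,"dz":0,"rx":0,"ry":0,"rz":-2}]' 
```

```text
t: 2.65
eef_pos: [0.608, -0.0114, 0.2504]
tool_rot: [0.029, 0.707, 0.029, -0.706]
contact_force: [0.2, -0.1, -0.8]
gripper_width: 1.0
t: 2.75
eef_pos: [0.608, -0.0113, 0.2504]
tool_rot: [0.017, 0.707, 0.017, -0.707]
contact_force: [-0.7, 0.4, -0.2]
gripper_width: 0.999
```

```bash
python3 -m jog '[{"gripper":0,"dx":0,"dy":0,"dz":-0.04,"rx":0,"ry":0,"rz":0},{"gripper":0,"dx":0,"dy":0,"dz":-0.08,"rx":0,"ry":0,"rz":0},{"gripper":0,"dx":0,"dy":0,"dz":-0.12,"rx":0,"ry":0,"rz":0},{"gripper":0,"dx":0,"dy":0,"dz":-0.16,"rx":0,"ry":0,"rz":0},{"gripper":0,"dx":0,"dy":0,"dz":-0.19,"rx":0,"ry":0,"rz":0},{"gripper":0,"dx":0,"dy":0,"dz":-0.21,"rx":0,"ry":0,"rz":0},{"gripper":0,"dx":0,"dy":0,"dz":-0.222,"rx":0,"ry":0,"rz":0},{"gripper":0,"dx":0,"dy":0,"dz":-0.222,"rx":0,"ry":0,"rz":0}]'
python3 -m jog '[{"gripper":1,"dx":0,"dy":0,"dz":0,"rx":0,"ry":0,"rz":0},{"gripper":1,"dx":0,"dy":0,"dz":0,"rx":0,"ry":0,"rz":0},{"gripper":1,"dx":0,"dy":0,"dz":0,"rx":0,"ry":0,"rz":0},{"gripper":1,"dx":0,"dy":0,"dz":0,"rx":0,"ry":0,"rz":0},{"gripper":1,"dx":0,"dy":0,"dz":0,"rx":0,"ry":0,"rz":0},{"gripper":1,"dx":0,"dy":0,"dz":0,"rx":0,"ry":0,"rz":0},{"gripper":1,"dx":0,"dy":0,"dz":0,"rx":0,"ry":0,"rz":0},{"gripper":1,"dx":0,"dy":0,"dz":0,"rx":0,"ry":0,"rz":0}]' 50
```

```text
t: 3.55
eef_pos: [0.6072, -0.0114, 0.027]
tool_rot: [-0.019, -0.706, -0.019, 0.708]
contact_force: [-0.8, 0.1, 0.2]
gripper_width: 0.998
t: 4.35
eef_pos: [0.6082, -0.0115, 0.0286]
tool_rot: [0.018, 0.707, 0.018, -0.707]
contact_force: [-1.3, -0.6, 4.1]
gripper_width: 0.15
```

```bash
python3 -m jog '[{"gripper":1,"dx":-0.008,"dy":0,"dz":0,"rx":0,"ry":0,"rz":0},{"gripper":1,"dx":-0.022,"dy":0,"dz":0.001,"rx":0,"ry":0,"rz":0},{"gripper":1,"dx":-0.038,"dy":0.002,"dz":0.001,"rx":0,"ry":0,"rz":0},{"gripper":1,"dx":-0.054,"dy":0.004,"dz":0.001,"rx":0,"ry":0,"rz":0},{"gripper":1,"dx":-0.07,"dy":0.006,"dz":0.001,"rx":0,"ry":0,"rz":0},{"gripper":1,"dx":-0.086,"dy":0.008,"dz":0.001,"rx":0,"ry":0,"rz":0},{"gripper":1,"dx":-0.102,"dy":0.01,"dz":0.001,"rx":0,"ry":0,"rz":0},{"gripper":1,"dx":-0.118,"dy":0.012,"dz":0.001,"rx":0,"ry":0,"rz":0},{"gripper":1,"dx":-0.132,"dy":0.013,"dz":0.001,"rx":0,"ry":0,"rz":0},{"gripper":1,"dx":-0.14,"dy":0.014,"dz":0.001,"rx":0,"ry":0,"rz":0}]'
python3 -m jog '[{"gripper":1,"dx":0,"dy":0,"dz":0,"rx":0,"ry":0,"rz":0},{"gripper":1,"dx":0,"dy":0,"dz":-0.001,"rx":0,"ry":0,"rz":0}]'
python3 - <<'E'
from h import *
f=read_camera("side");cv2.imwrite("pics/s2.png",cv2.resize(f["pixels"][100:300,180:400],None,fx=2.5,fy=2.5));W=cloud(f)
print("handle",line(sel(W,.45,.75,-.08,.08,.122,.15)),"\ntail",line(sel(W,.35,.55,-.08,.08,.03,.042)))
E
```

```text
t: 5.35
eef_pos: [0.4663, 0.0025, 0.0291]
tool_rot: [-0.019, -0.706, -0.019, 0.707]
contact_force: [1.0, -0.1, -1.4]
gripper_width: 0.16
t: 5.55
eef_pos: [0.4674, 0.0025, 0.0283]
tool_rot: [-0.018, -0.706, -0.019, 0.707]
contact_force: [-5.9, 0.5, 8.0]
gripper_width: 0.152
handle n213 c[0.573  0.0182 0.1341] yaw 171.5 t -0.082..0.123 w -0.0171..0.0135 mid [0.5528 0.0212] 
tail n93 c[0.5027 0.0058 0.0347] yaw -179.3 t -0.047..0.058 w -0.0152..0.0183 mid [0.4973 0.0058]
```

View pics/s2.png

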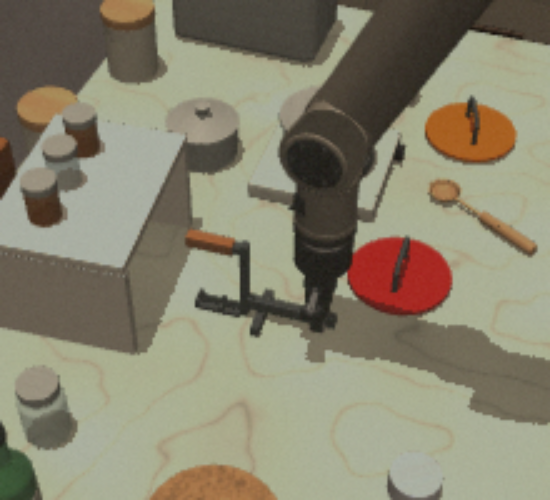

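The picture shows the lifter out and standing. Its handle is at (212, 240), its hook at (200, 298), and the gripper is on the tail at (320, 315).

```bash
python3 -m jog '[{"gripper":0.5,"dx":0,"dy":0,"dz":0,"rx":0,"ry":0,"rz":0},{"gripper":0,"dx":0,"dy":0,"dz":0,"rx":0,"ry":0,"rz":0},{"gripper":0,"dx":0,"dy":0,"dz":0,"rx":0,"ry":0,"rz":0},{"gripper":0,"dx":0,"dy":0,"dz":0,"rx":0,"ry":0,"rz":0},{"gripper":0,"dx":0,"dy":0,"dz":0,"rx":0,"ry":0,"rz":0},{"gripper":0,"dx":0,"dy":0,"dz":0.02,"rx":0,"ry":0,"rz":0},{"gripper":0,"dx":0,"dy":0,"dz":0.06,"rx":0,"ry":0,"rz":0},{"gripper":0,"dx":0,"dy":0,"dz":0.11,"rx":0,"ry":0,"rz":0},{"gripper":0,"dx":0,"dy":0,"dz":0.16,"rx":0,"ry":0,"rz":0},{"gripper":0,"dx":0,"dy":0,"dz":0.21,"rx":0,"ry":0,"rz":0}]'
python3 -m jog '[{"gripper":0,"dx":0.04,"dy":0,"dz":0.03,"rx":0,"ry":0,"rz":0},{"gripper":0,"dx":0.08,"dy":0.007,"dz":0.03,"rx":0,"ry":0,"rz":0},{"gripper":0,"dx":0.1,"dy":0.007,"dz":0.03,"rx":0,"ry":0,"rz":0},{"gripper":0,"dx":0.1,"dy":0.007,"dz":0.03,"rx":0,"ry":0,"rz":0}]'
python3 - <<'E'
from h import *
f=read_camera("wrist");cv2.imwrite("pics/w3.png",f["pixels"]);W=cloud(f)
for z0,z1 in[(.122,.145),(.03,.042)]:print(z0,line(sel(W,.4,.69,-.05,.06,z0,z1)))
p=sel(W,.57,.69,-.04,.06,.128,.142)
print(p.min(0),p.max(0),np.median(p,0))
E
```

```text
t: 6.6
eef_pos: [0.4675, 0.0023, 0.2403]
tool_rot: [-0.018, -0.707, -0.018, 0.707]
contact_force: [1.1, 0.6, -0.9]
gripper_width: 1.001
t: 7.0
eef_pos: [0.5701, 0.0099, 0.2682]
tool_rot: [0.019, 0.707, 0.018, -0.706]
contact_force: [0.3, -0.0, 0.4]
gripper_width: 1.0
0.122 n2066 c[0.616  0.0094 0.1336] yaw -177.1 t -0.039..0.046 w -0.0089..0.0091 mid [0.6123 0.0092]
0.03 n764 c[0.4944 0.0034 0.0352] yaw -176.9 t -0.046..0.049 w -0.0065..0.0067 mid [0.4929 0.0033]
[ 5.70063685e-01 -3.82477593e-04  1.28073031e-01] [0.65533677 0.01972054 0.13649928] [0.6178947  0.00926984 0.13405818]
```

View pics/w3.png

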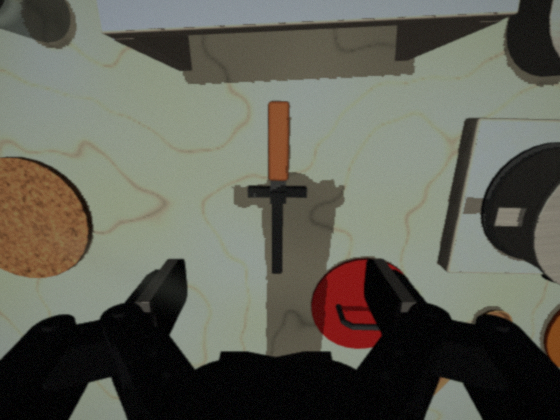

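The wrist view shows the handle at (278, 142) with the cross foot behind it, upright and aligned. I'll grip it 10 mm behind centre.

```bash
python3 -m jog '[{"gripper":0,"dx":0.022,"dy":0,"dz":0,"rx":0,"ry":0,"rz":0},{"gripper":0,"dx":0.0425,"dy":0,"dz":-0.01,"rx":0,"ry":0,"rz":0},{"gripper":0,"dx":0.0425,"dy":0,"dz":-0.05,"rx":0,"ry":0,"rz":0},{"gripper":0,"dx":0.0425,"dy":0,"dz":-0.09,"rx":0,"ry":0,"rz":0},{"gripper":0,"dx":0.0425,"dy":0,"dz":-0.12,"rx":0,"ry":0,"rz":0},{"gripper":0,"dx":0.0425,"dy":0,"dz":-0.135,"rx":0,"ry":0,"rz":0},{"gripper":0,"dx":0.0425,"dy":0,"dz":-0.142,"rx":0,"ry":0,"rz":0},{"gripper":0,"dx":0.0425,"dy":0,"dz":-0.142,"rx":0,"ry":0,"rz":0}]'
python3 -m jog '[{"gripper":1,"dx":0,"dy":0,"dz":0,"rx":0,"ry":0,"rz":0},{"gripper":1,"dx":0,"dy":0,"dz":0,"rx":0,"ry":0,"rz":0},{"gripper":1,"dx":0,"dy":0,"dz":0,"rx":0,"ry":0,"rz":0},{"gripper":1,"dx":0,"dy":0,"dz":0,"rx":0,"ry":0,"rz":0},{"gripper":1,"dx":0,"dy":0,"dz":0,"rx":0,"ry":0,"rz":0},{"gripper":1,"dx":0,"dy":0,"dz":0,"rx":0,"ry":0,"rz":0},{"gripper":1,"dx":0,"dy":0,"dz":0,"rx":0,"ry":0,"rz":0},{"gripper":1,"dx":0,"dy":0,"dz":0,"rx":0,"ry":0,"rz":0}]' 100
python3 -m jog '[{"gripper":1,"dx":0,"dy":0,"dz":0.02,"rx":0,"ry":0,"rz":0},{"gripper":1,"dx":0,"dy":0,"dz":0.05,"rx":0,"ry":0,"rz":0},{"gripper":1,"dx":0,"dy":0,"dz":0.09,"rx":0,"ry":0,"rz":0},{"gripper":1,"dx":0,"dy":0,"dz":0.13,"rx":0,"ry":0,"rz":0},{"gripper":1,"dx":0,"dy":0,"dz":0.15,"rx":0,"ry":0,"rz":0},{"gripper":1,"dx":0,"dy":0,"dz":0.15,"rx":0,"ry":0,"rz":0}]'
python3 - <<'E'
from h import *
f=read_camera("side");cv2.imwrite("pics/s4.png",cv2.resize(f["pixels"][60:300,180:420],None,fx=2.4,fy=2.4));W=cloud(f)
for z0,z1 in[(.17,.2),]:print(z0,line(sel(W,.4,.58,-.05,.06,z0,z1)))
q=sel(W,.4,.68,-.05,.06,.14,.3)
f=read_camera("scene");np.savez("scene4.npz",**f);W=cloud(f);q=sel(W,.4,.58,-.05,.06,.175,.21);print(line(q),q[:,2].min(),q[:,2].max())
if len(q)>9:print(np.polyfit(q[:,0],q[:,2],1))
print(" loop",line(sel(W,.45,.66,-.42,-.22,.15,.175)));print(" lid",circ(sel(W,.45,.66,-.42,-.22,.109,.12)))
E
```

```text
t: 7.85
eef_pos: [0.6102, 0.0094, 0.1264]
tool_rot: [-0.018, -0.707, -0.018, 0.707]
contact_force: [0.1, 0.2, -0.1]
gripper_width: 0.997
t: 8.65
eef_pos: [0.6112, 0.0096, 0.127]
tool_rot: [0.018, 0.707, 0.019, -0.706]
contact_force: [0.2, 0.2, 6.3]
gripper_width: 0.193
t: 9.25
eef_pos: [0.6118, 0.0094, 0.2789]
tool_rot: [0.018, 0.709, 0.019, -0.705]
contact_force: [0.2, -0.0, -2.7]
gripper_width: 0.191
0.17 n287 c[0.5153 0.0069 0.1826] yaw -176.2 t -0.065..0.069 w -0.0352..0.0314 mid [0.5133 0.0068]
n269 c[ 5.144e-01 -1.000e-04  1.854e-01] yaw 2.6 t -0.071..0.064 w -0.0120..0.0076 mid [ 5.11e-01 -3.00e-04] 0.1751370038450213 0.20957436491188486
[0.03815612 0.1658131 ]
 loop n87 c[ 0.5575 -0.327   0.1598] yaw -81.7 t -0.042..0.036 w -0.0038..0.0063 mid [ 0.5571 -0.3239]
 lid (2126, array([ 0.5565, -0.3237]), 0.0759, array([ 0.5587, -0.3262,  0.1143]))
```

View pics/s4.png

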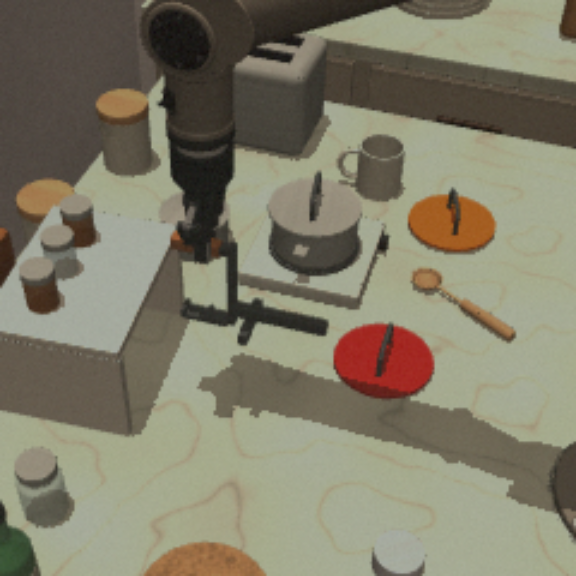

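The lifter is held level and clear of the counter, with its tail at (320, 325). The pot lid's loop is edge-on at (316, 195). Next I'll move to the pre-insert position on the robot side of the loop.

```bash
python3 -m jog '[{"gripper":1,"dx":-0.02,"dy":-0.008,"dz":0,"rx":0,"ry":0,"rz":1},{"gripper":1,"dx":-0.05,"dy":-0.02,"dz":0,"rx":0,"ry":0,"rz":3},{"gripper":1,"dx":-0.08,"dy":-0.04,"dz":0,"rx":0,"ry":0,"rz":5},{"gripper":1,"dx":-0.11,"dy":-0.06,"dz":0,"rx":0,"ry":0,"rz":6},{"gripper":1,"dx":-0.14,"dy":-0.085,"dz":0,"rx":0,"ry":0,"rz":6},{"gripper":1,"dx":-0.154,"dy":-0.12,"dz":0,"rx":0,"ry":0,"rz":6},{"gripper":1,"dx":-0.154,"dy":-0.16,"dz":0,"rx":0,"ry":0,"rz":6},{"gripper":1,"dx":-0.154,"dy":-0.2,"dz":0,"rx":0,"ry":0,"rz":6},{"gripper":1,"dx":-0.154,"dy":-0.235,"dz":0,"rx":0,"ry":0,"rz":6},{"gripper":1,"dx":-0.154,"dy":-0.265,"dz":0,"rx":0,"ry":0,"rz":6}]'
python3 -m jog '[{"gripper":1,"dx":0,"dy":-0.03,"dz":-0.005,"rx":0,"ry":0,"rz":0},{"gripper":1,"dx":0,"dy":-0.055,"dz":-0.012,"rx":0,"ry":0,"rz":0},{"gripper":1,"dx":0,"dy":-0.075,"dz":-0.02,"rx":0,"ry":0,"rz":0},{"gripper":1,"dx":0,"dy":-0.083,"dz":-0.026,"rx":0,"ry":0,"rz":0},{"gripper":1,"dx":0,"dy":-0.083,"dz":-0.026,"rx":0,"ry":0,"rz":0},{"gripper":1,"dx":0,"dy":-0.083,"dz":-0.026,"rx":0,"ry":0,"rz":0}]'
python3 - <<'E'
from h import *
ims=[]
for c,(r0,c0) in {"side":(80,240),"scene":(220,100)}.items():
    f=read_camera(c);ims.append(cv2.resize(f["pixels"][r0:r0+160,c0:c0+160],None,fx=2.5,fy=2.5,interpolation=cv2.INTER_CUBIC));W=cloud(f)
    print(c,"loop",line(sel(W,.5,.62,-.42,-.22,.15,.175)))
    q=sel(W,.27,.41,-.42,-.25,.13,.18);print(" bar",line(q));
    if len(q)>9:
        t=q[q[:,2]>.135];print(np.polyfit(t[:,0],t[:,2],1),t[:,2].max())
    print(" tongue",line(sel(W,.45,.53,-.37,-.3,.12,.15)))
    print(" foot",line(sel(W,.37,.41,-.42,-.25,.12,.15)))
cv2.imwrite("pics/p5.png",np.hstack(ims))
print(get_obs()["eef_pos"])
E
```

```text
t: 10.35
eef_pos: [0.4548, -0.2568, 0.274]
tool_rot: [-0.055, -0.704, -0.055, 0.706]
contact_force: [0.2, -0.5, -2.8]
gripper_width: 0.191
t: 10.95
eef_pos: [0.4563, -0.3371, 0.2493]
tool_rot: [-0.055, -0.704, -0.056, 0.706]
contact_force: [0.7, 0.5, -2.3]
gripper_width: 0.196
side loop n28 c[ 0.558  -0.3127  0.1593] yaw 98.8 t -0.035..0.034 w -0.0036..0.0042 mid [ 0.558  -0.3131]
 bar n228 c[ 0.3553 -0.3486  0.1509] yaw -167.5 t -0.054..0.064 w -0.0454..0.0345 mid [ 0.35   -0.3498]
[-0.04202156  0.16593419] 0.16403919980492532
 tongue n61 c[ 0.471  -0.3332  0.1296] yaw -162.9 t -0.046..0.022 w -0.0194..0.0190 mid [ 0.4826 -0.3297]
 foot n53 c[ 0.392  -0.3336  0.1397] yaw 95.0 t -0.052..0.028 w -0.0225..0.0141 mid [ 0.393  -0.3455]
scene loop n88 c[ 0.5576 -0.3266  0.1601] yaw -81.3 t -0.040..0.036 w -0.0043..0.0044 mid [ 0.5573 -0.3247]
 bar n243 c[ 0.3491 -0.3637  0.1523] yaw -4.5 t -0.057..0.058 w -0.0197..0.0173 mid [ 0.3495 -0.3637]
[-0.16934742  0.21210815] 0.16451159727296294
 tongue n141 c[ 0.4694 -0.338   0.1323] yaw 10.7 t -0.021..0.030 w -0.0143..0.0121 mid [ 0.4742 -0.3371]
 foot n81 c[ 0.3994 -0.3716  0.1363] yaw -87.6 t -0.020..0.015 w -0.0082..0.0085 mid [ 0.3993 -0.3692]
[ 0.45689848 -0.33710941  0.25018642]
```

View pics/p5.png

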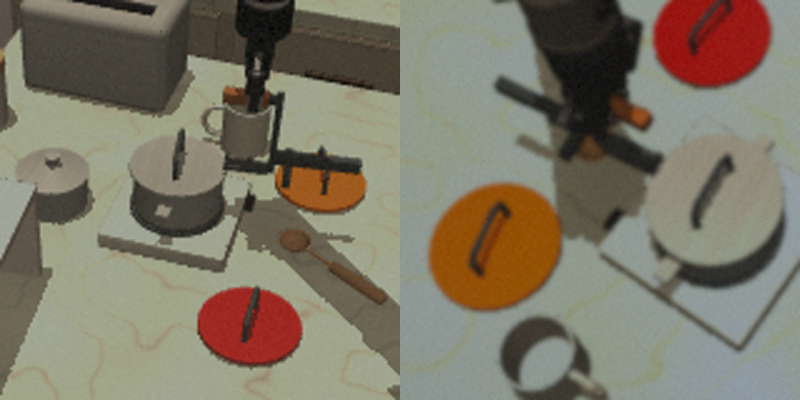

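The two views show the hook tongue at (230, 165) in the left one and (650, 160) in the right one. It sits just off the lid edge, level with the loop opening and in line with it. Inserting.

```bash
python3 -m jog '[{"gripper":1,"dx":0.01,"dy":0.0015,"dz":0,"rx":0,"ry":0,"rz":0},{"gripper":1,"dx":0.025,"dy":0.0035,"dz":0,"rx":0,"ry":0,"rz":0},{"gripper":1,"dx":0.04,"dy":0.0055,"dz":0,"rx":0,"ry":0,"rz":0},{"gripper":1,"dx":0.055,"dy":0.0075,"dz":0,"rx":0,"ry":0,"rz":0},{"gripper":1,"dx":0.07,"dy":0.01,"dz":0,"rx":0,"ry":0,"rz":0},{"gripper":1,"dx":0.083,"dy":0.012,"dz":0,"rx":0,"ry":0,"rz":0},{"gripper":1,"dx":0.0905,"dy":0.013,"dz":0,"rx":0,"ry":0,"rz":0},{"gripper":1,"dx":0.0905,"dy":0.013,"dz":0,"rx":0,"ry":0,"rz":0},{"gripper":1,"dx":0.0905,"dy":0.013,"dz":0,"rx":0,"ry":0,"rz":0}]'
python3 - <<'E'
from h import *
ims=[]
for c,(r0,c0) in {"side":(80,250),"scene":(240,150)}.items():
    f=read_camera(c);ims.append(cv2.resize(f["pixels"][r0:r0+130,c0:c0+130],None,fx=3,fy=3,interpolation=cv2.INTER_CUBIC));W=cloud(f)
    print(c,"lid",circ(sel(W,.47,.66,-.42,-.22,.109,.118)),"loop",line(sel(W,.53,.6,-.37,-.27,.152,.166)),"hook",line(sel(W,.52,.6,-.345,-.30,.122,.145)))
cv2.imwrite("pics/p6.png",np.hstack(ims))
print(get_obs()["eef_pos"])
E
```

```text
t: 11.95
eef_pos: [0.5465, -0.3258, 0.2502]
tool_rot: [-0.055, -0.705, -0.055, 0.705]
contact_force: [-0.5, 0.0, -3.0]
gripper_width: 0.19
side lid (558, array([ 0.5623, -0.3196]), 0.0794, array([ 0.5628, -0.3103,  0.1135])) loop n27 c[ 0.558  -0.3136  0.1598] yaw 99.2 t -0.036..0.030 w -0.0038..0.0038 mid [ 0.5584 -0.3164] hook n75 c[ 0.5488 -0.3245  0.1307] yaw -167.8 t -0.031..0.031 w -0.0188..0.0174 mid [ 0.549  -0.3244]
scene lid (1590, array([ 0.5576, -0.3241]), 0.0752, array([ 0.5686, -0.3294,  0.114 ])) loop n60 c[ 0.5588 -0.3359  0.1604] yaw -81.3 t -0.025..0.027 w -0.0039..0.0052 mid [ 0.559  -0.3365] hook n177 c[ 0.5504 -0.3281  0.1318] yaw 9.1 t -0.031..0.028 w -0.0137..0.0117 mid [ 0.5489 -0.3284]
[ 0.54610623 -0.32604295  0.25035862]
```

View pics/p6.png

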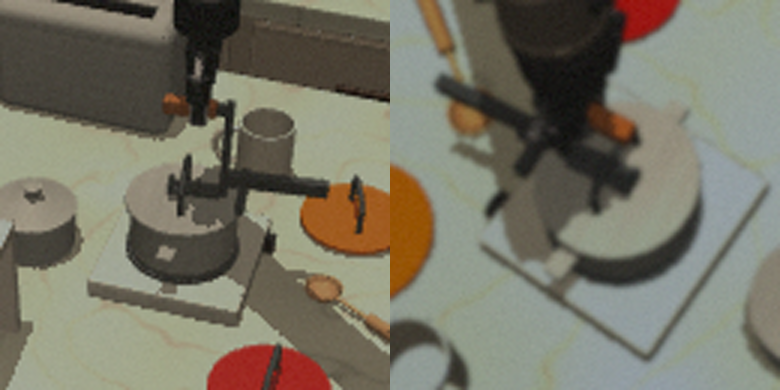

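The hook is through the loop: in the left view the lip shows in front of the loop at (172, 182). Lifting slowly.

```bash
python3 -m jog '[{"gripper":1,"dx":0,"dy":0,"dz":0.008,"rx":0,"ry":0,"rz":0},{"gripper":1,"dx":0,"dy":0,"dz":0.014,"rx":0,"ry":0,"rz":0},{"gripper":1,"dx":0,"dy":0,"dz":0.018,"rx":0,"ry":0,"rz":0},{"gripper":1,"dx":0,"dy":0,"dz":0.021,"rx":0,"ry":0,"rz":0},{"gripper":1,"dx":0,"dy":0,"dz":0.024,"rx":0,"ry":0,"rz":0},{"gripper":1,"dx":0,"dy":0,"dz":0.027,"rx":0,"ry":0,"rz":0},{"gripper":1,"dx":0,"dy":0,"dz":0.03,"rx":0,"ry":0,"rz":0},{"gripper":1,"dx":0,"dy":0,"dz":0.034,"rx":0,"ry":0,"rz":0},{"gripper":1,"dx":0,"dy":0,"dz":0.038,"rx":0,"ry":0,"rz":0},{"gripper":1,"dx":0,"dy":0,"dz":0.042,"rx":0,"ry":0,"rz":0}]'
python3 -m jog '[{"gripper":1,"dx":0,"dy":0,"dz":0.006,"rx":0,"ry":0,"rz":0},{"gripper":1,"dx":0,"dy":0,"dz":0.014,"rx":0,"ry":0,"rz":0},{"gripper":1,"dx":0,"dy":0,"dz":0.022,"rx":0,"ry":0,"rz":0},{"gripper":1,"dx":0,"dy":0,"dz":0.03,"rx":0,"ry":0,"rz":0},{"gripper":1,"dx":0,"dy":0,"dz":0.036,"rx":0,"ry":0,"rz":0},{"gripper":1,"dx":0,"dy":0,"dz":0.04,"rx":0,"ry":0,"rz":0},{"gripper":1,"dx":0,"dy":0,"dz":0.04,"rx":0,"ry":0,"rz":0},{"gripper":1,"dx":0,"dy":0,"dz":0.04,"rx":0,"ry":0,"rz":0},{"gripper":1,"dx":0,"dy":0,"dz":0.04,"rx":0,"ry":0,"rz":0},{"gripper":1,"dx":0,"dy":0,"dz":0.04,"rx":0,"ry":0,"rz":0}]'
python3 - <<'E'
from h import *
ims=[]
for c,(r0,c0) in {"side":(70,250),"scene":(220,150)}.items():
    f=read_camera(c);ims.append(cv2.resize(f["pixels"][r0:r0+130,c0:c0+130],None,fx=3,fy=3,interpolation=cv2.INTER_CUBIC));W=cloud(f)
    q=sel(W,.48,.66,-.42,-.22,.152,.185);q=q[(q[:,2]<.185)]
    A=np.c_[q[:,:2]-[.557,-.323],np.ones(len(q))]
    for _ in range(4):
        s=np.linalg.lstsq(A,q[:,2],rcond=None)[0];k=abs(A@s-q[:,2])<.005;A=A[k];q=q[k]
    print(c,"lid plane",s,len(q),circ(q),"loop",line(sel(W,.53,.6,-.38,-.26,.21,.225)))
cv2.imwrite("pics/p7.png",np.hstack(ims))
print(get_obs()["eef_pos"])
E
```

```text
t: 13.05
eef_pos: [0.547, -0.3255, 0.2925]
tool_rot: [-0.055, -0.705, -0.055, 0.705]
contact_force: [-1.0, -0.8, -7.5]
gripper_width: 0.19
t: 14.05
eef_pos: [0.5469, -0.3253, 0.3319]
tool_rot: [-0.055, -0.705, -0.056, 0.705]
contact_force: [-0.3, 0.6, -8.0]
gripper_width: 0.191
side lid plane [-0.0013616  -0.00775026  0.17135577] 653 (653, array([ 0.56  , -0.3188]), 0.0779, array([ 0.5579, -0.3079,  0.1712])) loop n80 c[ 0.5555 -0.3189  0.2152] yaw 79.5 t -0.030..0.037 w -0.0247..0.0262 mid [ 0.5561 -0.3155]
scene lid plane [ 0.00258174 -0.00365351  0.17197874] 1879 (1879, array([ 0.5567, -0.324 ]), 0.0755, array([ 0.5665, -0.3304,  0.172 ])) loop n221 c[ 0.5564 -0.3269  0.2166] yaw -83.2 t -0.038..0.031 w -0.0231..0.0277 mid [ 0.556  -0.3233]
[ 0.5469187  -0.3254119   0.33202087]
```

View pics/p7.png

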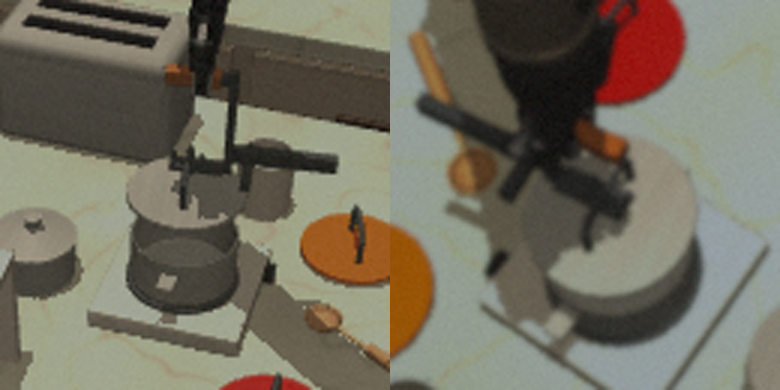

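The lid hangs level: the disc plane fits flat, 57 mm up, with its centre 11 mm ahead of the TCP. Carrying it to the trivet with gentle ramps.

```bash
python3 -m jog '[{"gripper":1,"dx":-0.0004,"dy":0.004,"dz":0,"rx":0,"ry":0,"rz":0},{"gripper":1,"dx":-0.0012,"dy":0.012,"dz":0,"rx":0,"ry":0,"rz":0},{"gripper":1,"dx":-0.0024,"dy":0.024,"dz":0,"rx":0,"ry":0,"rz":0},{"gripper":1,"dx":-0.004,"dy":0.04,"dz":0,"rx":0,"ry":0,"rz":0},{"gripper":1,"dx":-0.006,"dy":0.06,"dz":0,"rx":0,"ry":0,"rz":0},{"gripper":1,"dx":-0.008,"dy":0.08,"dz":0,"rx":0,"ry":0,"rz":0},{"gripper":1,"dx":-0.01,"dy":0.1,"dz":0,"rx":0,"ry":0,"rz":0},{"gripper":1,"dx":-0.012,"dy":0.12,"dz":0,"rx":0,"ry":0,"rz":0},{"gripper":1,"dx":-0.014,"dy":0.14,"dz":0,"rx":0,"ry":0,"rz":0},{"gripper":1,"dx":-0.016,"dy":0.16,"dz":0,"rx":0,"ry":0,"rz":0}]'
python3 -m jog '[{"gripper":1,"dx":-0.002,"dy":0.02,"dz":0,"rx":0,"ry":0,"rz":0},{"gripper":1,"dx":-0.004,"dy":0.04,"dz":0,"rx":0,"ry":0,"rz":0},{"gripper":1,"dx":-0.006,"dy":0.06,"dz":0,"rx":0,"ry":0,"rz":0},{"gripper":1,"dx":-0.008,"dy":0.08,"dz":0,"rx":0,"ry":0,"rz":0},{"gripper":1,"dx":-0.01,"dy":0.1,"dz":0,"rx":0,"ry":0,"rz":0},{"gripper":1,"dx":-0.012,"dy":0.12,"dz":0,"rx":0,"ry":0,"rz":0},{"gripper":1,"dx":-0.014,"dy":0.14,"dz":0,"rx":0,"ry":0,"rz":0},{"gripper":1,"dx":-0.016,"dy":0.16,"dz":0,"rx":0,"ry":0,"rz":0},{"gripper":1,"dx":-0.018,"dy":0.18,"dz":0,"rx":0,"ry":0,"rz":0},{"gripper":1,"dx":-0.02,"dy":0.2,"dz":0,"rx":0,"ry":0,"rz":0}]'
python3 -m jog '[{"gripper":1,"dx":-0.002,"dy":0.02,"dz":0,"rx":0,"ry":0,"rz":0},{"gripper":1,"dx":-0.004,"dy":0.04,"dz":0,"rx":0,"ry":0,"rz":0},{"gripper":1,"dx":-0.006,"dy":0.06,"dz":0,"rx":0,"ry":0,"rz":0},{"gripper":1,"dx":-0.008,"dy":0.08,"dz":0,"rx":0,"ry":0,"rz":0},{"gripper":1,"dx":-0.01,"dy":0.1,"dz":0,"rx":0,"ry":0,"rz":0},{"gripper":1,"dx":-0.012,"dy":0.12,"dz":0,"rx":0,"ry":0,"rz":0},{"gripper":1,"dx":-0.014,"dy":0.14,"dz":0,"rx":0,"ry":0,"rz":0},{"gripper":1,"dx":-0.016,"dy":0.16,"dz":0,"rx":0,"ry":0,"rz":0},{"gripper":1,"dx":-0.018,"dy":0.18,"dz":0,"rx":0,"ry":0,"rz":0},{"gripper":1,"dx":-0.02,"dy":0.2,"dz":0,"rx":0,"ry":0,"rz":0}]'
python3 -m jog '[{"gripper":1,"dx":-0.002,"dy":0.02,"dz":0,"rx":0,"ry":0,"rz":0},{"gripper":1,"dx":-0.004,"dy":0.04,"dz":0,"rx":0,"ry":0,"rz":0},{"gripper":1,"dx":-0.006,"dy":0.06,"dz":0,"rx":0,"ry":0,"rz":0},{"gripper":1,"dx":-0.0076,"dy":0.076,"dz":0,"rx":0,"ry":0,"rz":0},{"gripper":1,"dx":-0.0088,"dy":0.088,"dz":0,"rx":0,"ry":0,"rz":0},{"gripper":1,"dx":-0.0096,"dy":0.096,"dz":0,"rx":0,"ry":0,"rz":0},{"gripper":1,"dx":-0.0102,"dy":0.102,"dz":0,"rx":0,"ry":0,"rz":0},{"gripper":1,"dx":-0.0104,"dy":0.104,"dz":0,"rx":0,"ry":0,"rz":0},{"gripper":1,"dx":-0.0104,"dy":0.104,"dz":0,"rx":0,"ry":0,"rz":0},{"gripper":1,"dx":-0.0104,"dy":0.104,"dz":0,"rx":0,"ry":0,"rz":0}]'
python3 - <<'E'
from h import *
ims=[]
for c,(r0,c0) in {"side":(190,180),"scene":(90,240)}.items():
    f=read_camera(c);ims.append(cv2.resize(f["pixels"][r0:r0+180,c0:c0+180],None,fx=2.2,fy=2.2,interpolation=cv2.INTER_CUBIC));W=cloud(f)
    q=sel(W,.38,.6,.22,.46,.155,.185)
    A=np.c_[q[:,:2]-[.4915,.342],np.ones(len(q))]
    for _ in range(4):
        s=np.linalg.lstsq(A,q[:,2],rcond=None)[0];k=abs(A@s-q[:,2])<.005;A=A[k];q=q[k]
    print(c,"lid plane",s,len(q),circ(q),"trivet",circ(sel(W,.39,.6,.24,.45,.008,.018)),"loop",line(sel(W,.45,.53,.29,.39,.21,.225)))
cv2.imwrite("pics/p8.png",np.hstack(ims))
print(get_obs()["eef_pos"])
E
```

```text
t: 15.15
eef_pos: [0.5306, -0.1632, 0.3325]
tool_rot: [0.056, 0.705, 0.056, -0.705]
contact_force: [0.2, -0.3, -7.2]
gripper_width: 0.191
t: 16.15
eef_pos: [0.5101, 0.0364, 0.3325]
tool_rot: [0.056, 0.705, 0.056, -0.705]
contact_force: [-0.1, -0.2, -7.1]
gripper_width: 0.19
t: 17.15
eef_pos: [0.4897, 0.2361, 0.3325]
tool_rot: [0.056, 0.705, 0.056, -0.705]
contact_force: [0.4, -0.1, -7.9]
gripper_width: 0.193
t: 18.15
eef_pos: [0.481, 0.3376, 0.3323]
tool_rot: [0.055, 0.705, 0.055, -0.705]
contact_force: [0.5, -0.4, -7.5]
gripper_width: 0.192
side lid plane [ 0.00323378 -0.00557358  0.17131442] 1666 (1666, array([0.4938, 0.3405]), 0.0757, array([0.4957, 0.353 , 0.1713])) trivet (1729, array([0.486 , 0.3369]), 0.091, array([0.4826, 0.3612, 0.0123])) loop n234 c[0.4855 0.3401 0.2148] yaw -161.7 t -0.029..0.033 w -0.0333..0.0362 mid [0.4834 0.3394]
scene lid plane [ 0.00457769 -0.00254093  0.17180382] 1021 (1021, array([0.4889, 0.3375]), 0.0771, array([0.4972, 0.3301, 0.1719])) trivet (1205, array([0.4943, 0.346 ]), 0.1329, array([0.4933, 0.3302, 0.0128])) loop n146 c[0.4849 0.3333 0.2155] yaw -174.9 t -0.029..0.035 w -0.0345..0.0366 mid [0.4817 0.3331]
[0.48090969 0.3377303  0.33235319]
```

View pics/p8.png

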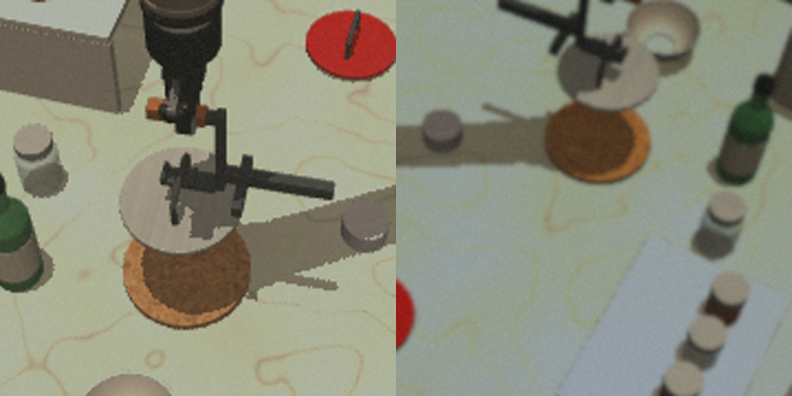

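The lid is level above the trivet and about 3 mm off its centre. Lowering.

```bash
python3 -m jog '[{"gripper":1,"dx":0,"dy":0,"dz":-0.006,"rx":0,"ry":0,"rz":0},{"gripper":1,"dx":0,"dy":0.001,"dz":-0.018,"rx":0,"ry":0,"rz":0},{"gripper":1,"dx":0,"dy":0.002,"dz":-0.034,"rx":0,"ry":0,"rz":0},{"gripper":1,"dx":0,"dy":0.002,"dz":-0.05,"rx":0,"ry":0,"rz":0},{"gripper":1,"dx":0,"dy":0.002,"dz":-0.066,"rx":0,"ry":0,"rz":0},{"gripper":1,"dx":0,"dy":0.002,"dz":-0.082,"rx":0,"ry":0,"rz":0},{"gripper":1,"dx":0,"dy":0.002,"dz":-0.098,"rx":0,"ry":0,"rz":0},{"gripper":1,"dx":0,"dy":0.002,"dz":-0.112,"rx":0,"ry":0,"rz":0},{"gripper":1,"dx":0,"dy":0.002,"dz":-0.122,"rx":0,"ry":0,"rz":0},{"gripper":1,"dx":0,"dy":0.002,"dz":-0.13,"rx":0,"ry":0,"rz":0}]'
python3 -m jog '[{"gripper":1,"dx":0,"dy":0,"dz":-0.004,"rx":0,"ry":0,"rz":0},{"gripper":1,"dx":0,"dy":0,"dz":-0.007,"rx":0,"ry":0,"rz":0},{"gripper":1,"dx":0,"dy":0,"dz":-0.01,"rx":0,"ry":0,"rz":0},{"gripper":1,"dx":0,"dy":0,"dz":-0.0125,"rx":0,"ry":0,"rz":0},{"gripper":1,"dx":0,"dy":0,"dz":-0.015,"rx":0,"ry":0,"rz":0},{"gripper":1,"dx":0,"dy":0,"dz":-0.0175,"rx":0,"ry":0,"rz":0},{"gripper":1,"dx":0,"dy":0,"dz":-0.02,"rx":0,"ry":0,"rz":0},{"gripper":1,"dx":0,"dy":0,"dz":-0.0235,"rx":0,"ry":0,"rz":0},{"gripper":1,"dx":0,"dy":0,"dz":-0.027,"rx":0,"ry":0,"rz":0},{"gripper":1,"dx":0,"dy":0,"dz":-0.028,"rx":0,"ry":0,"rz":0}]'
python3 -m jog '[{"gripper":1,"dx":0,"dy":0,"dz":0,"rx":0,"ry":0,"rz":0},{"gripper":1,"dx":0,"dy":0,"dz":0,"rx":0,"ry":0,"rz":0}]'
python3 - <<'E'
from h import *
ims=[]
for c,(r0,c0) in {"side":(220,180),"scene":(90,240)}.items():
    f=read_camera(c);ims.append(cv2.resize(f["pixels"][r0:r0+130,c0:c0+130],None,fx=3,fy=3,interpolation=cv2.INTER_CUBIC));W=cloud(f)
    q=sel(W,.38,.6,.22,.46,.02,.034)
    print(c,"lid",circ(q),"trivet",circ(sel(W,.39,.6,.24,.45,.008,.017)),"loop",line(sel(W,.45,.53,.29,.39,.066,.08)),"hook",line(sel(W,.45,.55,.29,.39,.04,.062)))
cv2.imwrite("pics/p9.png",np.hstack(ims))
print(get_obs()["eef_pos"])
E
```

```text
t: 19.25
eef_pos: [0.4804, 0.3404, 0.2012]
tool_rot: [-0.056, -0.705, -0.055, 0.705]
contact_force: [0.2, 0.2, -7.1]
gripper_width: 0.193
t: 20.25
eef_pos: [0.4805, 0.3404, 0.1739]
tool_rot: [-0.056, -0.705, -0.055, 0.705]
contact_force: [0.1, 0.4, -3.7]
gripper_width: 0.19
t: 20.45
eef_pos: [0.4807, 0.3406, 0.1744]
tool_rot: [0.055, 0.705, 0.055, -0.705]
contact_force: [0.3, -0.3, -2.2]
gripper_width: 0.192
side lid (1457, array([0.4965, 0.3435]), 0.0783, array([0.497 , 0.3553, 0.0261])) trivet (400, array([0.5006, 0.338 ]), 0.0938, array([0.4775, 0.3696, 0.0121])) loop n59 c[0.4921 0.3473 0.0729] yaw 99.2 t -0.036..0.031 w -0.0036..0.0044 mid [0.4925 0.3449] hook n183 c[0.4825 0.3421 0.0542] yaw -164.3 t -0.033..0.030 w -0.0365..0.0394 mid [0.484  0.3425]
scene lid (922, array([0.492 , 0.3434]), 0.0798, array([0.4973, 0.3344, 0.0269])) trivet (295, array([0.5015, 0.3445]), 0.1218, array([0.5069, 0.2962, 0.0122])) loop n41 c[0.492  0.3378 0.0723] yaw -80.9 t -0.040..0.034 w -0.0199..0.0047 mid [0.4915 0.3406] hook n116 c[0.482  0.3356 0.0537] yaw -175.9 t -0.030..0.032 w -0.0435..0.0380 mid [0.481  0.3355]
[0.4807176  0.34060105 0.17448251]
```

View pics/p9.png

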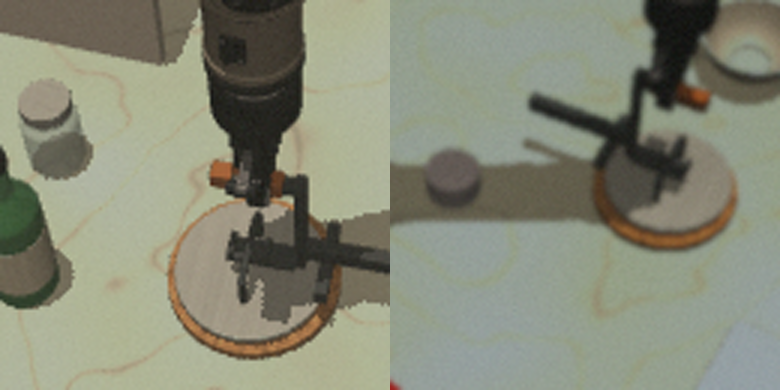

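The lid rests centred on the trivet and the wrist load is back to the lifter's weight alone. Next I'll withdraw the hook, then lower the lifter to the counter.

```bash
python3 -m jog '[{"gripper":1,"dx":-0.006,"dy":-0.001,"dz":0,"rx":0,"ry":0,"rz":0},{"gripper":1,"dx":-0.018,"dy":-0.003,"dz":0,"rx":0,"ry":0,"rz":0},{"gripper":1,"dx":-0.032,"dy":-0.005,"dz":0,"rx":0,"ry":0,"rz":0},{"gripper":1,"dx":-0.046,"dy":-0.007,"dz":0,"rx":0,"ry":0,"rz":0},{"gripper":1,"dx":-0.06,"dy":-0.0095,"dz":0,"rx":0,"ry":0,"rz":0},{"gripper":1,"dx":-0.076,"dy":-0.012,"dz":0,"rx":0,"ry":0,"rz":0},{"gripper":1,"dx":-0.094,"dy":-0.01,"dz":0,"rx":0,"ry":0,"rz":0},{"gripper":1,"dx":-0.112,"dy":-0.005,"dz":0,"rx":0,"ry":0,"rz":0},{"gripper":1,"dx":-0.126,"dy":0,"dz":0,"rx":0,"ry":0,"rz":0},{"gripper":1,"dx":-0.13,"dy":0.004,"dz":0,"rx":0,"ry":0,"rz":0}]'
python3 -m jog '[{"gripper":1,"dx":0,"dy":0,"dz":-0.008,"rx":0,"ry":0,"rz":0},{"gripper":1,"dx":0,"dy":0,"dz":-0.02,"rx":0,"ry":0,"rz":0},{"gripper":1,"dx":0,"dy":0,"dz":-0.03,"rx":0,"ry":0,"rz":0},{"gripper":1,"dx":0,"dy":0,"dz":-0.038,"rx":0,"ry":0,"rz":0},{"gripper":1,"dx":0,"dy":0,"dz":-0.042,"rx":0,"ry":0,"rz":0},{"gripper":1,"dx":0,"dy":0,"dz":-0.042,"rx":0,"ry":0,"rz":0}]'
python3 -m jog '[{"gripper":1,"dx":0,"dy":0,"dz":-0.002,"rx":0,"ry":0,"rz":0},{"gripper":1,"dx":0,"dy":0,"dz":-0.003,"rx":0,"ry":0,"rz":0},{"gripper":1,"dx":0,"dy":0,"dz":-0.004,"rx":0,"ry":0,"rz":0},{"gripper":1,"dx":0,"dy":0,"dz":-0.004,"rx":0,"ry":0,"rz":0}]'
python3 - <<'E'
from h import *
for c in ("side","scene"):
    f=read_camera(c);W=cloud(f)
    p=sel(W,.14,.33,.26,.38,.025,.05);print(c,"tail",line(p),np.polyfit(p[:,0],p[:,2],1),np.percentile(p[:,2],[50,90]),"handle",line(sel(W,.3,.42,.26,.38,.12,.15)),"lid",circ(sel(W,.4,.6,.22,.46,.02,.034)))
print(get_obs()["eef_pos"])
E
```

```text
t: 21.55
eef_pos: [0.3482, 0.3446, 0.1744]
tool_rot: [-0.056, -0.705, -0.056, 0.705]
contact_force: [0.4, 0.0, -2.9]
gripper_width: 0.189
t: 22.15
eef_pos: [0.3505, 0.3439, 0.1314]
tool_rot: [-0.056, -0.705, -0.055, 0.705]
contact_force: [0.1, -0.4, -3.1]
gripper_width: 0.191
t: 22.55
eef_pos: [0.3506, 0.3445, 0.1284]
tool_rot: [0.055, 0.705, 0.056, -0.705]
contact_force: [-0.4, -0.3, -3.1]
gripper_width: 0.192
side tail n308 c[0.2523 0.3297 0.0356] yaw -170.5 t -0.068..0.065 w -0.0103..0.0073 mid [0.2541 0.33  ] [0.0089176  0.03331146] [0.03637155 0.03975981] handle n181 c[0.3534 0.3469 0.1327] yaw -170.6 t -0.042..0.044 w -0.0135..0.0184 mid [0.3526 0.3468] lid (1807, array([0.4931, 0.3428]), 0.0758, array([0.4914, 0.3474, 0.0262]))
scene tail n190 c[0.2536 0.3235 0.0351] yaw 8.4 t -0.068..0.067 w -0.0133..0.0084 mid [0.2529 0.3234] [-0.00479027  0.03628318] [0.03600294 0.04096435] handle n119 c[0.3654 0.3392 0.1332] yaw 13.5 t -0.059..0.030 w -0.0183..0.0179 mid [0.351  0.3357] lid (1063, array([0.4873, 0.3363]), 0.0831, array([0.4919, 0.3374, 0.0266]))
[0.35066346 0.34460215 0.12845623]
```

```bash
python3 -m jog '[{"gripper":1,"dx":0,"dy":0,"dz":-0.001,"rx":0,"ry":0,"rz":0},{"gripper":1,"dx":0,"dy":0,"dz":-0.002,"rx":0,"ry":0,"rz":0},{"gripper":1,"dx":0,"dy":0,"dz":-0.002,"rx":0,"ry":0,"rz":0}]'
python3 -m jog '[{"gripper":0.6,"dx":0,"dy":0,"dz":0,"rx":0,"ry":0,"rz":0},{"gripper":0.4,"dx":0,"dy":0,"dz":0,"rx":0,"ry":0,"rz":0},{"gripper":0,"dx":0,"dy":0,"dz":0,"rx":0,"ry":0,"rz":0},{"gripper":0,"dx":0,"dy":0,"dz":0,"rx":0,"ry":0,"rz":0},{"gripper":0,"dx":0,"dy":0,"dz":0,"rx":0,"ry":0,"rz":0},{"gripper":0,"dx":0,"dy":0,"dz":0.015,"rx":0,"ry":0,"rz":0},{"gripper":0,"dx":0,"dy":0,"dz":0.04,"rx":0,"ry":0,"rz":0},{"gripper":0,"dx":0,"dy":0,"dz":0.08,"rx":0,"ry":0,"rz":0},{"gripper":0,"dx":0,"dy":0,"dz":0.12,"rx":0,"ry":0,"rz":0},{"gripper":0,"dx":0,"dy":0,"dz":0.15,"rx":0,"ry":0,"rz":0}]'
python3 - <<'E'
from h import *
ims=[]
for c,(r0,c0) in {"side":(190,180),"scene":(60,200)}.items():
    f=read_camera(c);ims.append(cv2.resize(f["pixels"][r0:r0+180,c0:c0+180],None,fx=2.2,fy=2.2,interpolation=cv2.INTER_CUBIC));W=cloud(f)
    p=sel(W,.3,.42,.26,.4,.12,.15);print(c,"handle",line(p),np.percentile(p[:,2],[50,90]),"lid",circ(sel(W,.4,.6,.22,.46,.022,.032)),"loop",line(sel(W,.45,.53,.29,.39,.066,.08)),"tin",circ(sel(W,.2,.34,.15,.26,.03,.04)))
cv2.imwrite("pics/p10.png",np.hstack(ims))
print(get_obs()["eef_pos"],get_obs()["contact_force"])
E
```

```text
t: 22.95
eef_pos: [0.351, 0.3448, 0.127]
tool_rot: [0.055, 0.705, 0.056, -0.705]
contact_force: [0.2, -2.0, 3.6]
gripper_width: 0.194
t: 23.95
eef_pos: [0.3509, 0.3447, 0.2788]
tool_rot: [0.055, 0.705, 0.056, -0.704]
contact_force: [0.6, 0.9, 0.3]
gripper_width: 0.999
side handle n272 c[0.3541 0.3464 0.1318] yaw -170.2 t -0.042..0.044 w -0.0128..0.0078 mid [0.3535 0.3463] [0.1334671  0.13666205] lid (1740, array([0.4923, 0.3427]), 0.0759, array([0.4915, 0.3475, 0.0263])) loop n56 c[0.4923 0.3466 0.0728] yaw 98.8 t -0.036..0.032 w -0.0034..0.0039 mid [0.4926 0.3445] tin (321, array([0.2841, 0.2042]), 0.0333, array([0.284 , 0.2057, 0.0343]))
scene handle n170 c[0.3529 0.339  0.1317] yaw 8.0 t -0.046..0.042 w -0.0131..0.0100 mid [0.3507 0.3387] [0.13260724 0.13743295] lid (978, array([0.4877, 0.3399]), 0.0778, array([0.492 , 0.3376, 0.027 ])) loop n38 c[0.4911 0.3379 0.0718] yaw -80.4 t -0.034..0.035 w -0.0042..0.0048 mid [0.4911 0.3374] tin (196, array([0.2816, 0.2013]), 0.0328, array([0.2822, 0.2017, 0.0348]))
[0.3522681  0.34632646 0.28066685] [ 0.62059556 -0.20024451 -0.62503529]
```

View pics/p10.png

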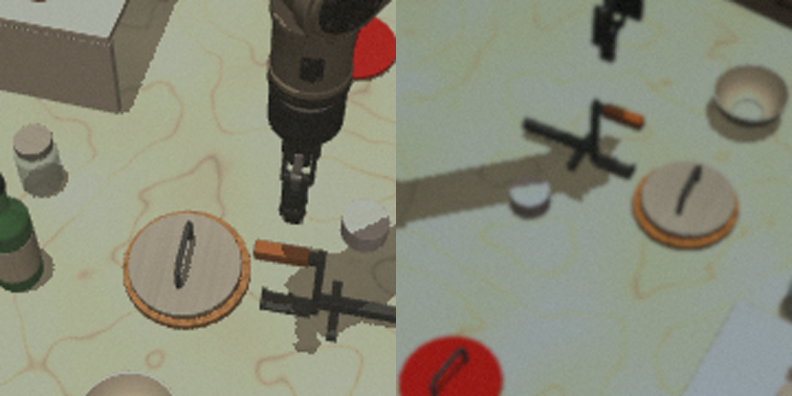

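The lid sits flat and centred on the trivet, the lifter stands free beside it, and the gripper is clear above. Handing in.

```bash
python3 -c "
from station import *
print(hand_in())"
```

```text
the job is handed in; nothing more can be done
None
```

I finished the job and handed it in at about 24 s of the allowed 72 s; the hand-in gave no verdict.

I drew the lifter out by its tail, stood it in front of the shelf, and took it again by its upper handle. I hooked the lid's loop, lifted and carried the lid level, set it on the trivet, unhooked, and left the lifter standing on the counter.

**Last checks:**
- **Lid:** it lies flat on the trivet, its top about 26–27 mm above the counter as expected. Its centre is within about 5 mm of the trivet's; the side and scene cameras differ by about 5 mm on this.
- **Lifter:** its handle top is about 133–135 mm up, so it is upright, and its hook is about 130 mm clear of the loop.
- **Gripper:** it is open, about 150 mm above the handle, and touching nothing.
- **Bystanders:** I re-measured only the tin, which had not moved. The others I checked only by eye, where the pictures showed them.

My first move command was refused because every key must be given in each row. No check failed.

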